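Take the pointed strap-end template down from its keyhole studs

TASK

Take the strap-end template with the pointed end down from the sloping rack: slide it up the board until the stud heads sit in the wide ends of its two keyholes, then lift it off. Lay it flat on the cutting mat, all of it on the mat and lined up lengthwise with the mat's long sides, setting it down rather than dropping it. Leave the other two templates hanging as they are and everything else where it is.

Things in the scene. Friction and masses are not known exactly. Their poses are not given: they have to be found in the camera images.
- template_point: Template to take down: flat aluminium, 180 (x) x 46 (y) x 6 (z) mm, 0.10 to 0.19 kg. Lower end (-x) square; upper end (+x) narrows over the last 36 mm to a central tip. Origin: centre of the underside; x along it, up the slope when hung; z out of its upper face. No handle: push it by its lower end, pinch it across its 46 mm width. Friction holds it wherever it is left on the slope.
- wide_end (a point): Centre of the lower keyhole's wide end, on the underside of template_point, at x = -62 mm in its frame. Both keyholes lie on its centre line, the other 90 mm up: wide end round, 20 mm across, then a slot 8 mm wide running 22 mm towards +x. At the start the studs are at the slots' far ends.
- slot_end (a point): Point on template_point that moves with it, at x = -40 mm: far end of the lower slot, where the stud is at the start. After a slide of 22 mm along +x both heads are centred in the wide ends and pass, with 3 mm spare all round; if pushed farther it runs some 7 mm more to a stop and the heads catch again.
- template_round: Aluminium template hung on the same rack, stays there: upper end a half circle. Same size, keyholes and origin as template_point.
- template_square: Aluminium template hung on the same rack, stays there: both ends square. Same size, keyholes and origin as template_point.
- rack: Fixed carry rack: board 270 mm up the slope x 320 mm (y), flat cork face rising at 18 deg (0.314 rad) towards +x. Origin on the table under the board's centre, z up. Three hanging places at y = -105, 0, +105 mm; which template hangs where varies. A hung template lies flat on the cork, 45 mm of bare cork below its lower end. A round carrying bar stands 28 mm beyond the high edge.
- cork_middle (a point): Centre of the rack's cork face, 68 mm above the table (low edge of the face 26 mm, high edge 110 mm). Each hanging place has two studs square to the face, 40 mm below and 50 mm above the middle along the slope: shank 6 mm in diameter, head 13 mm in diameter, its underside 8 mm and its top 11 mm off the cork.
- mat: Fixed pale cutting mat, 360 mm (x) x 240 mm (y) x 3 mm, with a grid of dark lines 20 mm apart. Origin: centre of its underside; z up; x along its long sides.
- weight: Steel pattern weight, a 38 mm disc with a knob, 37 mm high, standing near a corner of the mat. Origin: centre of its underside.
- folder: White bone folder, 130 x 22 x 6 mm, lying on the mat near a short side and along it (its y). Origin: centre of its underside.
- spool: Wooden thread spool, 44 mm in diameter, 54 mm high, behind the work area. Origin: centre of its underside.
- dye: Small brown dye bottle, 42 mm in diameter, 85 mm high, standing near another corner of the mat. Origin: centre of its underside.
- mallet: White-headed mallet lying behind the work area, 220 mm long (x, head at +x), head 85 mm wide, 44 mm high. Origin: on the table under the neck.
- rivets: Low round aluminium can, 60 mm in diameter, 38 mm high, behind the work area. Origin: centre of its underside.

How it is judged:
By the outcome, as a careful person would: the job done as asked, in the order asked, and still so for the second after the job is handed in, with the robot touching nothing.
It also fails if it takes over 53 s, if anything falls off the work surface, if the arm or the gripper's body presses on something with over 40 N, if the wrist force passes 120 N, or if a joint passes its speed limit or range.

ROBOT

A 7-joint arm with a two-finger parallel gripper is mounted at the origin on the work surface. World frame = base frame: x ahead of the robot, y to its left, z up, the work surface at z = 0. Lengths are in m, angles in rad, forces in N, time in s.
With the tool pointing down it reaches from about 0.425 to 0.925 m from the base axis. Payload 6.8 kg.
Tool frame: the origin (TCP) lies on the centre line of the jaws, within the pads' length; the fingertips stand 17 mm ahead of it and the grasp point (between the pads) lies 2 mm behind it; z points along the fingers, x is the direction in which the jaws open and shut, and the axes are right-handed (so a half turn about z gives the same grasp; the last joint's range is limited). The gripper opens to 85 mm and grips with 20 to 120 N. Pads are 22 mm wide; open, the fingers measure 114 mm over their backs; the gripper's body (76 mm by 85 mm) begins 54 mm behind the grasp point. The pads swing forward as they close: fully open they stand 13 mm farther back than shut.
Start: joints at [-1.454, 0.477, 0.022, 1.555, -0.011, 1.109, -0.083], TCP at [0.15, 0.658, 0.248] pointing down, gripper open.
Joint ranges: [-2.96, 2.96], [-0.34, 2.1], [-1.41, 1.46], [0.24, 2.44], [-1.37, 4.51], [0.17, 1.92], [-2.96, 2.96]. Speed limits (rad/s): [2.39, 2.39, 3.14, 3.14, 3.14, 3.14, 3.14].

INTERFACE

Orientations are given as a unit quaternion [w, x, y, z].
In Python, from station import status, read_camera, camera_model, bot gives the robot as it stands.
- The arm moves only by the tool arm_command, never from a script. Its argument "series" is a list of rows, each a list of 3 entries, a list of its own where there are three numbers: the finger opening in mm, from 0 to 85.4, then the shift along the tool's x, y, z in mm, then the turn about the tool's z in rad. In form: [[gripper, [dx, dy, dz], roll], ...]. A call has 1 to 8 rows; each row is the pose to reach, as a shift and turn from the pose commanded when the call began, along the tool's axes at that moment; what a row does not reach only later rows make up. A row lasts 1/8 s, in which the tool goes at most 62.5 mm and 10.7 degrees, less where a joint would pass 70% of its speed; a pose out of reach is approached as far as the arm can. A call with a gripper value outside its range is refused whole. The fingers move at their own pace and stop on an object; "squeeze" is the grip in N (left out, the last holds). Time passes only in rows, so rows that repeat a pose let the fingers close. It gives the time, the measured TCP pose, the force and the opening at its end, in the units of the state.
- status.get_obs(): the state, without advancing time (a new reading comes with each control period).
- read_camera(name): name is "scene" or "side" or "wrist"; returns the picture (480x640x3 uint8, blue, green, red); there is no depth.
- camera_model(name): a dict with "fov_y" (degrees; the focal length in pixels is half the picture's height over the tangent of half this angle, whatever the lens; pixels are square), "cx", "cy" (the principal point, pixels), "k1" (the pictures are not rectified: a ray, as slopes to the right and down, at radius r is drawn at 1 + k1 r^2 times it, then the intrinsics apply), "R" (3x3) and "t" (3): a world point X has camera coordinates R X + t. Camera axes: x right, y down, z forward; pixel columns grow to the right and rows downward; lengths in m; the calibration is good to about 2 mm. A picture is of the moment at which its call begins: read the wrist's pose just before it. camera_model takes no time and is no camera call; for the wrist camera it gives the pose at the moment of the call.
- bot.hand_in(): hands the job in, once; it reports no verdict.
The state is a dict: "t": time; "q": joint angles; "joint_vel": joint speeds; "joint_torque": joint torques, N m; "eef_pos": TCP position; "tool_rot": TCP orientation; "contact_force": force on the tool from outside, world axes, zero at the start; "torque": the same for the moment, N m; "gripper_width": opening from 0.0 (shut) to 1.0 (fully open).
Only numpy, scipy, OpenCV 4.12 (cv2) and the standard library are available. Lean on these libraries where they do the work, as an engineer would, in place of code of your own. Each camera call takes 0.05 s, during which the arm holds its last target.

## Working session

There is one attempt and no reset: what is moved stays moved. The work goes in short steps, Python scripts to look and compute and a tool call to move; the robot and the scene stay as the last step left them, time stands still between calls to the robot, and variables do not carry over. Pictures are saved under pics/ and viewed, and the job is handed in when it is done.

Besides the shell and the picture viewer there is one more tool, called after "Request:" in YAML: its name, and indented under it one key for each argument. arm_command: Moves the arm, as the interface text tells. Its arguments: {"type":"object","properties":{"series":{"type":"array"},"squeeze":{"type":"number"}},"required":["series"]}

```bash
mkdir -p pics; ls; python3 - <<'E'
from station import status, read_camera, camera_model, bot
import cv2
o=status.get_obs();print(o)
for n in ["scene","side","wrist"]:
    m=camera_model(n);print(n,m)
    cv2.imwrite(f"pics/{n}0.png",read_camera(n))
E
```

```text
pics
{'t': 0.0, 'q': array([-1.45412229,  0.47779424,  0.02232852,  1.55647111, -0.0114859 ,
        1.109318  , -0.08311647]), 'joint_vel': array([ 0.00064258, -0.00107082, -0.00076711, -0.00153017,  0.00028615,
        0.00015642, -0.00155981]), 'joint_torque': array([-5.53327955e-04, -5.96452403e+01,  1.60753738e+00, -2.81197071e+01,
        1.23877623e-02,  9.13197262e-03, -2.59025961e-05]), 'eef_pos': array([0.15033027, 0.65745465, 0.24732112]), 'tool_rot': array([ 6.35927173e-04,  7.81941297e-01,  6.23351378e-01, -6.80372928e-04]), 'contact_force': array([-0.08374062, -0.30140553,  0.89078476]), 'torque': array([0.00285633, 0.03414949, 0.00681656]), 'gripper_width': 1.003486159280056}
scene {'fov_y': 53.97512842713568, 'cx': 323.25809623314774, 'cy': 237.7897453895956, 'k1': -0.12252419297068978, 'R': array([[ 0.57811345,  0.81593376, -0.00607701],
       [ 0.70811683, -0.5053945 , -0.49309934],
       [-0.40540769,  0.28076413, -0.86995179]]), 't': array([-0.37308928, -0.40237058,  1.24670469])}
side {'fov_y': 49.4418390430416, 'cx': 318.40950567159945, 'cy': 242.93231055653555, 'k1': 0.03727374655135673, 'R': array([[-0.90322112, -0.42916822,  0.0024999 ],
       [-0.26477014,  0.55262812, -0.79025245],
       [ 0.33776972, -0.7144346 , -0.61277632]]), 't': array([0.55961672, 0.20188104, 0.91918253])}
wrist {'fov_y': 70.84935323000037, 'cx': 320.9789579109613, 'cy': 241.6385667282833, 'k1': -0.06608016735041415, 'R': array([[ 0.2242678 ,  0.97452572, -0.00188812],
       [ 0.94035496, -0.21589469,  0.2629107 ],
       [ 0.25580561, -0.06073791, -0.96481832]]), 't': array([-0.67448239, -0.03362154,  0.37872174])}
```

View pics/scene0.png

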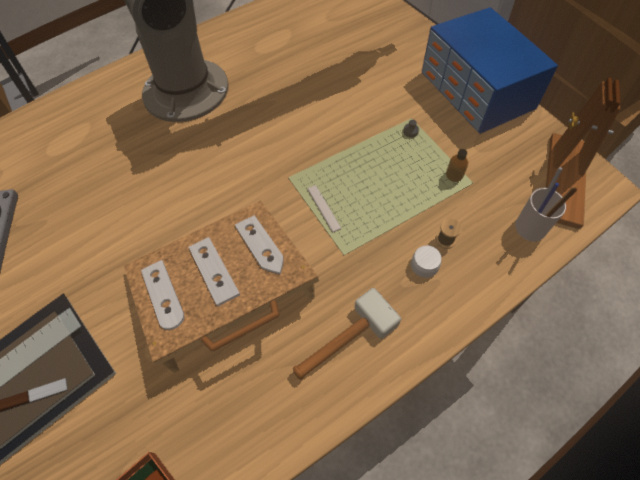

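View pics/side0.png

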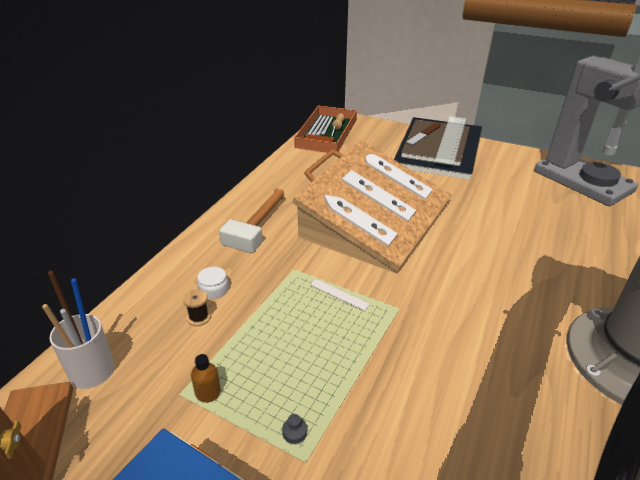

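View pics/wrist0.png

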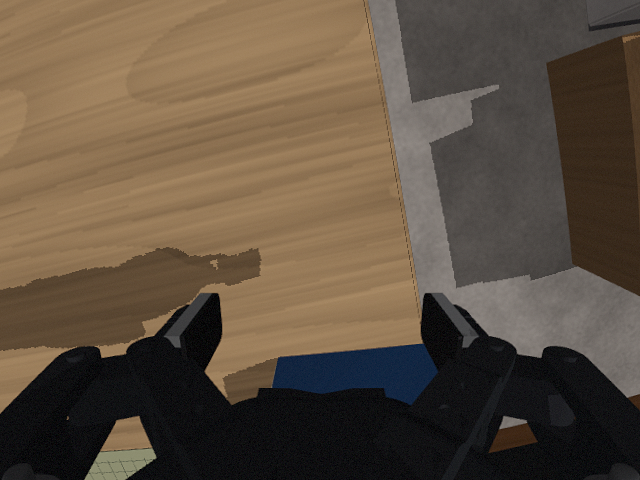

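```bash
python3 - <<'E'
import cv2
a=cv2.imread("pics/scene0.png");b=cv2.imread("pics/side0.png")
cv2.imwrite("pics/c1.png",cv2.resize(a[195:355,115:325],None,fx=3.6,fy=3.6,interpolation=cv2.INTER_CUBIC))
cv2.imwrite("pics/c2.png",cv2.resize(a[110:250,285:475],None,fx=4,fy=4,interpolation=cv2.INTER_CUBIC))
cv2.imwrite("pics/c3.png",cv2.resize(b[140:275,285:455],None,fx=4.4,fy=4.4,interpolation=cv2.INTER_CUBIC))
E
```

```text
(no output)
```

View pics/c1.png

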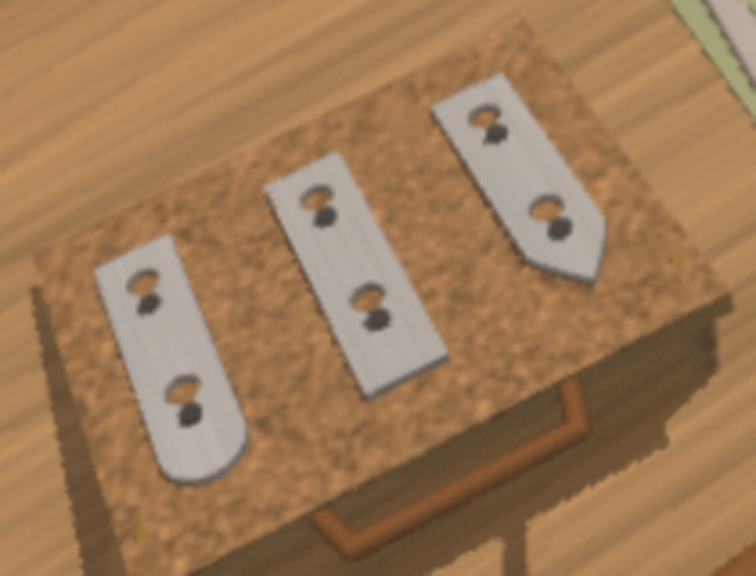

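View pics/c2.png

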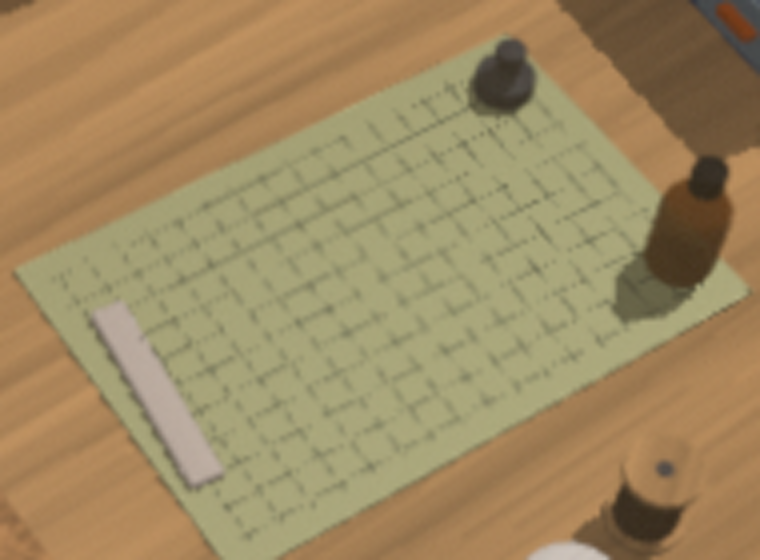

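View pics/c3.png

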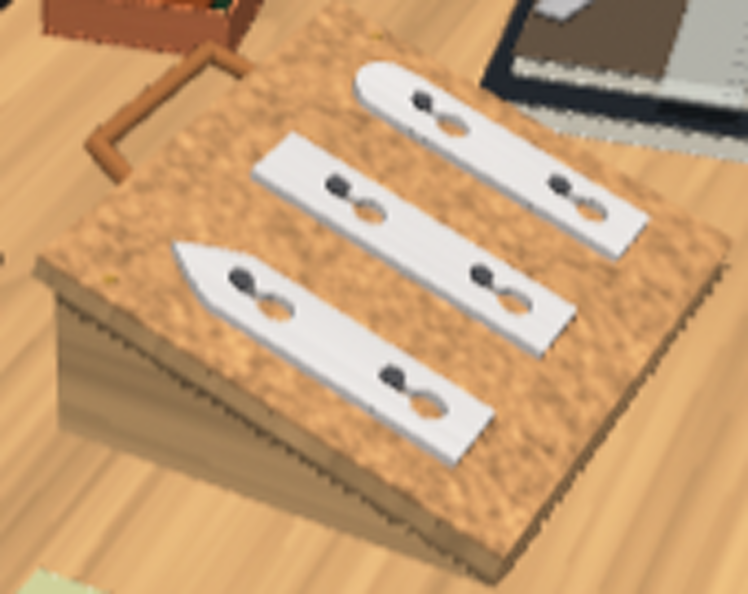

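```bash
cat > h.py <<'E'
import numpy as np, cv2
def ray(m,uv):
    f=240/np.tan(np.radians(m['fov_y'])/2)
    K=np.array([[f,0,m['cx']],[0,f,m['cy']],[0,0,1]])
    p=cv2.undistortPoints(np.array([[uv]],float),K,np.array([m['k1'],0,0,0.]))[0,0]
    R=np.array(m['R']);t=np.array(m['t'])
    d=R.T@np.array([p[0],p[1],1]);return -R.T@t,d/np.linalg.norm(d)
def tri(ms,uvs):
    A=0;b=0;rs=[ray(m,u) for m,u in zip(ms,uvs)]
    for o,d in rs:
        P=np.eye(3)-np.outer(d,d);A=A+P;b=b+P@o
    X=np.linalg.solve(A,b);return X,[np.linalg.norm((np.eye(3)-np.outer(d,d))@(X-o)) for o,d in rs]
def plane(m,uv,n,p0):
    o,d=ray(m,uv);return o+d*(np.dot(n,np.array(p0)-o)/np.dot(n,d))
def proj(m,X):
    f=240/np.tan(np.radians(m['fov_y'])/2)
    K=np.array([[f,0,m['cx']],[0,f,m['cy']],[0,0,1]])
    R=np.array(m['R']);t=np.array(m['t'])
    return cv2.projectPoints(np.array(X,float).reshape(-1,1,3),cv2.Rodrigues(R)[0],t,K,np.array([m['k1'],0,0,0.]))[0][:,0]
E
python3 - <<'E'
from h import *
from station import camera_model
A=camera_model("scene");B=camera_model("side")
def s(x,y):return ((x+.5)/3.6-.5+115,(y+.5)/3.6-.5+195)
def mt(x,y):return ((x+.5)/4-.5+285,(y+.5)/4-.5+110)
def d(x,y):return ((x+.5)/4.4-.5+285,(y+.5)/4.4-.5+140)
pr={'low+y':(s(503,73),d(453,457)),'low-y':(s(433,107),d(494,410)),'tip':(s(593,278),d(176,243)),'sh+y':(s(606,220),d(205,298)),'sh-y':(s(525,260),d(253,256)),
'corklow+y':(s(520,25),d(495,578)),'corklow-y':(s(35,258),d(726,240)),'corkhigh+y':(s(728,298),d(38,262)),
'headlo':(s(497,133),d(393,378)),'headhi':(s(560,229),d(242,281))}
for k,v in pr.items():
    X,e=tri([A,B],v);print(k,X.round(4),np.round(e,4))
for uv in [(15,272),(508,37),(750,290),(235,565)]:
    print(plane(A,mt(*uv),[0,0,1],[0,0,.003]).round(4))
for uv in [(92,312),(122,303),(222,470),(195,486)]: print('fold',plane(A,mt(*uv),[0,0,1],[0,0,.009]).round(4))
E
```

```text
low+y [ 0.4873 -0.0643  0.0463] [0.0013 0.0013]
low-y [ 0.4824 -0.1097  0.0454] [0.0008 0.0008]
tip [ 0.6529 -0.103   0.0994] [0.0006 0.0006]
sh+y [ 0.6247 -0.0772  0.0902] [0.0011 0.0011]
sh-y [ 0.6192 -0.1243  0.0889] [0.0011 0.0011]
corklow+y [ 0.4473 -0.0289  0.0142] [0.0051 0.0051]
corklow-y [ 0.4231 -0.3468  0.0251] [0.0016 0.0016]
corkhigh+y [ 0.7042 -0.0535  0.1028] [0.0015 0.0015]
headlo [ 0.5294 -0.0914  0.0623] [0.0011 0.0011]
headhi [ 0.6147 -0.0998  0.0896] [0.001 0.001]
[0.4173 0.0623 0.003 ]
[0.4426 0.4188 0.003 ]
[0.6755 0.4043 0.003 ]
[0.6462 0.0516 0.003 ]
fold [0.4706 0.0803 0.009 ]
fold [0.4754 0.0978 0.009 ]
fold [0.5979 0.0784 0.009 ]
fold [0.5975 0.0606 0.009 ]
```

Request:
arm_command:
  series:
    - [85,[-60,104,-3],0]
    - [85,[-121,207,-6],0]
    - [85,[-182,310,-9],-0.06]
    - [85,[-242,414,-12],-0.12]
    - [85,[-242,414,-12],-0.127]
    - [85,[-242,414,-12],-0.127]
    - [85,[-242,414,-12],-0.127]
    - [85,[-242,414,-12],-0.127]
  squeeze: 20

```text
t: 1.15
eef_pos: [0.5022, 0.3267, 0.2603]
tool_rot: [0.0, 0.742, 0.67, -0.0]
contact_force: [0.2, 0.5, 0.1]
gripper_width: 0.996
```

```bash
cat >> h.py <<'E'
from scipy.spatial.transform import Rotation as Rn
def st():
    from station import status
    o=status.get_obs();q=o['tool_rot'];R=Rn.from_quat([q[1],q[2],q[3],q[0]]).as_matrix()
    print('t',round(o['t'],2),'q',o['q'].round(3),'p',o['eef_pos'].round(4),'yawx',np.degrees(np.arctan2(R[1,0],R[0,0])).round(2),'zax',R[:,2].round(3),'F',o['contact_force'].round(1),'T',o['torque'].round(2),'g',round(o['gripper_width'],3))
    return o,R
E
python3 - <<'E'
from h import *
o,R=st()
d=np.array([.57,-.095,.26])-o['eef_pos']; print((R.T@d*1000).round(1))
E
```

```text
t 1.15 q [-0.804  0.342  0.158  1.739 -0.059  1.065  0.843] p [0.5022 0.3267 0.2603] yawx 84.21 zax [ 0.    -0.001 -1.   ] F [0.2 0.5 0.1] T [ 0.01 -0.01 -0.03] g 0.996
[-412.7  110.     0.7]
```

Request:
arm_command:
  series:
    - [85,[-60,16,0],0]
    - [85,[-120,32,0],0]
    - [85,[-180,48,0],0]
    - [85,[-240,64,0],0]
    - [85,[-300,80,0],0]
    - [85,[-360,96,0],0]
    - [85,[-412,70,0],0]
    - [85,[-412,70,0],0]

```text
t: 2.15
eef_pos: [0.527, -0.0924, 0.2602]
tool_rot: [-0.0, 0.744, 0.668, -0.001]
contact_force: [0.9, 1.2, 0.1]
gripper_width: 0.997
```

```bash
python3 - <<'E'
from h import *
from station import *
o,R=st()
m=camera_model("wrist");im=read_camera("wrist");cv2.imwrite("pics/w1.png",im)
import pickle;pickle.dump(m,open("w1.pkl","wb"))
print((-m['R'].T@m['t']).round(3))
E
```

```text
t 2.15 q [-0.242  0.239  0.354  1.895 -0.095  1.025  1.617] p [ 0.527  -0.0924  0.2602] yawx 83.88 zax [-0.001 -0.001 -1.   ] F [0.9 1.2 0.1] T [ 0.05 -0.05  0.03] g 0.997
[ 0.461 -0.085  0.386]
```

View pics/w1.png

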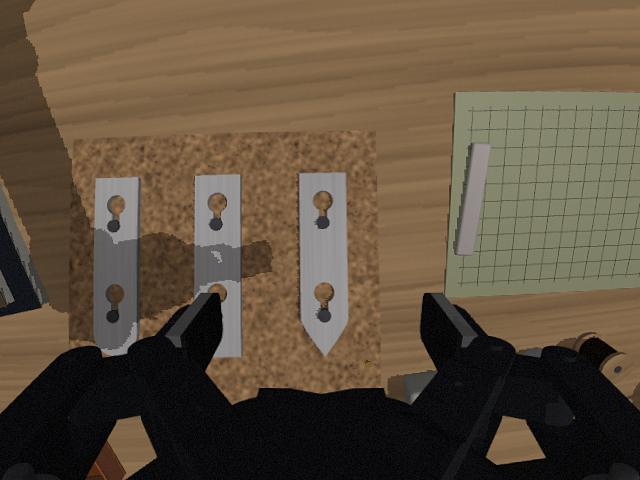

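```bash
python3 - <<'E'
from h import *
import pickle
m=pickle.load(open("w1.pkl","rb"));im=cv2.imread("pics/w1.png")
hsv=cv2.cvtColor(im,cv2.COLOR_BGR2HSV)
mask=((hsv[...,1]<45)&(hsv[...,2]>110)).astype(np.uint8)
mask[:150]=0;mask[365:]=0;mask[:,:285]=0;mask[:,365:]=0
psi=np.radians(-5.6)
for it in range(3):
    n=np.array([-np.sin(.314)*np.cos(psi),-np.sin(.314)*np.sin(psi),np.cos(.314)])
    p0=np.array([.570,-.0954,.068])+.006*n
    L=[];Rr=[]
    for v in range(182,318,3):
        xs=np.where(mask[v])[0]
        if len(xs)<5: continue
        L.append(plane(m,(xs.min()-.5,v),n,p0));Rr.append(plane(m,(xs.max()+.5,v),n,p0))
    L=np.array(L);Rr=np.array(Rr)
    a=[]
    for P in(L,Rr):
        k=np.polyfit(P[:,0],P[:,1],1);a.append(np.degrees(np.arctan(k[0])));print(k,np.std(P[:,1]-np.polyval(k,P[:,0])).round(4))
    psi=np.radians(np.mean(a));print(a,np.polyval(np.polyfit((L+Rr)[:,0]/2,(L+Rr)[:,1]/2,1),.57), 'w',np.median(np.abs(L-Rr)[:,1]))
ys,xs=np.where(mask)
i=ys.min();j=ys.max()
c=np.mean(xs[ys==i]);t=np.mean(xs[ys==j]);print(i,j,c,t,plane(m,(c,i-.5),n,p0),plane(m,(t,j+.5),n,p0))
for uv in[(322.5,202),(323,291)]: print('wide',plane(m,uv,n,p0))
# mat
mm=((hsv[...,0]>25)&(hsv[...,0]<45)&(hsv[...,1]>40)&(hsv[...,2]>90)).astype(np.uint8)
print(mm.sum())
for f in (lambda:[(u,np.where(mm[:,u])[0]) for u in range(480,635,5)],):
    T=[];Bt=[]
    for u,y in f():
        T.append(plane(m,(u,y.min()-.5),[0,0,1],[0,0,.003]))
        Bt.append(plane(m,(u,y.max()+.5),[0,0,1],[0,0,.003]))
    for P in (np.array(T),np.array(Bt)):
        k=np.polyfit(P[:,1],P[:,0],1);print('mat long edge x=k*y+c',k,np.degrees(np.arctan(k[0])),np.std(P[:,0]-np.polyval(k,P[:,1])), 'x at .25',np.polyval(k,.25))
A=cv2.imread("pics/scene0.png");h=cv2.cvtColor(A,cv2.COLOR_BGR2HSV)
from station import camera_model
ms=camera_model("scene")
M=((h[...,0]>27)&(h[...,0]<45)&(h[...,1]>40)&(h[...,2]>90)).astype(np.uint8)
M=cv2.morphologyEx(M,cv2.MORPH_CLOSE,np.ones((5,5)))
cs=max(cv2.findContours(M,cv2.RETR_EXTERNAL,cv2.CHAIN_APPROX_NONE)[0],key=cv2.contourArea)
W=np.array([plane(ms,p[0],[0,0,1],[0,0,.003])[:2] for p in cs]).astype(np.float32)
print(cv2.minAreaRect(W*1000))
E
```

```text
[-0.08778993 -0.06779169] 0.0003
[-0.09344487 -0.01804153] 0.0003
[np.float64(-5.0171295027665135), np.float64(-5.338494225915499)] -0.09457556596985091 w 0.04616635924839358
[-0.0877889  -0.06779592] 0.0003
[-0.09344505 -0.01804531] 0.0003
[np.float64(-5.01707124675832), np.float64(-5.33850452937282)] -0.09457928390858447 w 0.04616746464835234
[-0.0877889  -0.06779592] 0.0003
[-0.09344505 -0.01804531] 0.0003
[np.float64(-5.0170712453976245), np.float64(-5.338504528034461)] -0.09457928411971736 w 0.04616746470660119
172 355 339.1 324.5 [ 0.48333519 -0.06947905  0.04551978] [ 0.65226829 -0.10236857  0.10111976]
wide [ 0.51046916 -0.08898269  0.054867  ]
wide [ 0.59300714 -0.09742598  0.08180876]
34822
mat long edge x=k*y+c [0.06655744 0.41036692] 3.8078442062737 0.0003843052461935087 x at .25 0.4270062797372174
mat long edge x=k*y+c [0.06657495 0.64924381] 3.808843072633986 0.0004240746465954876 x at .25 0.6658875518908198
((546.5119018554688, 233.09825134277344), (353.1551513671875, 234.28736877441406), 86.18294525146484)
```

Request:
arm_command:
  series:
    - [56,[2.3,37,0],-0.016]
    - [56,[2.3,37,45],-0.016]
    - [56,[2.3,37,90],-0.016]
    - [54,[2.3,37,120],-0.016]
    - [54,[2.3,37,145],-0.016]
    - [54,[2.3,37,145],-0.016]
    - [54,[2.3,37,145],-0.016]

```text
t: 3.08
eef_pos: [0.5675, -0.0875, 0.1161]
tool_rot: [0.0, 0.735, 0.678, 0.001]
contact_force: [0.1, -0.8, -0.7]
gripper_width: 0.631
```

```bash
python3 - <<'E'
from h import *
from station import *
o,R=st()
m=camera_model("wrist");im=read_camera("wrist");cv2.imwrite("pics/w2.png",im)
n=np.array([-np.sin(.314)*.996,np.sin(.314)*.0906,np.cos(.314)])
tcp=o['eef_pos']
for d in(0,.01,.017): print(d,[proj(m,tcp+R@np.array([s,0,d]))[0].round(1) for s in(-.027,0,.027)])
print(proj(m,[.568,-.0944,.074]))
for s in ("scene","side"): cv2.imwrite(f"pics/{s}2.png",cv2.resize(read_camera(s)[140:360,100:460],None,fx=2.2,fy=2.2))
E
```

```text
t 3.08 q [-0.184  0.486  0.296  1.93  -0.201  0.753  1.717] p [ 0.5675 -0.0875  0.1161] yawx 85.39 zax [ 0.001  0.    -1.   ] F [ 0.1 -0.8 -0.7] T [-0.04 -0.    0.01] g 0.631
0 [array([254.7, 316.3]), array([320. , 316.4]), array([385.4, 316.1])]
0.01 [array([258.9, 305.5]), array([320.1, 305.6]), array([381.3, 305.4])]
0.017 [array([261.6, 298.8]), array([320.2, 298.8]), array([378.7, 298.7])]
[[307.35759682 280.61729371]]
```

View pics/w2.png

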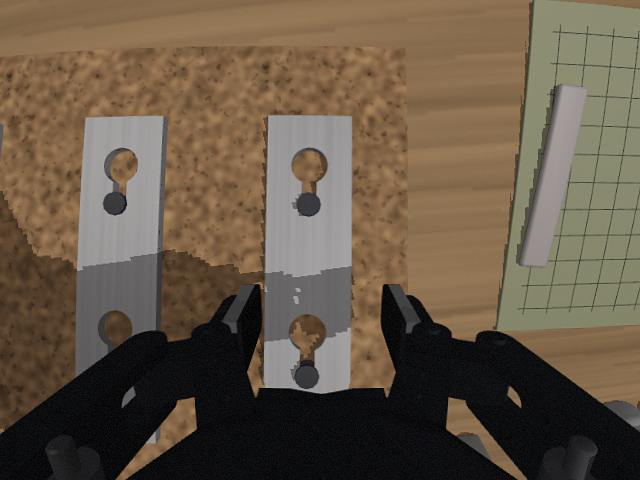

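View pics/side2.png

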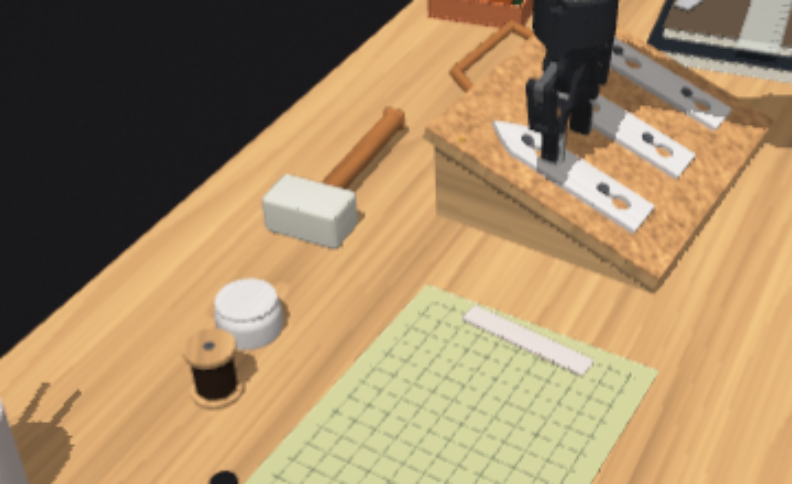

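Request:
arm_command:
  series:
    - [52,[-6.7,-4,0],0.01]
    - [52,[-6.7,-4,0],0.01]
    - [51,[-6.7,-4,10],0.01]
    - [51,[-6.7,-4,16],0.01]
    - [51,[-6.7,-4,18],0.01]
    - [51,[-6.7,-4,20],0.01]
    - [51,[-6.7,-4,20],0.01]

```text
t: 4.1
eef_pos: [0.562, -0.0947, 0.0952]
tool_rot: [-0.0, 0.739, 0.674, -0.0]
contact_force: [-0.5, -0.2, -0.3]
gripper_width: 0.595
```

```bash
python3 - <<'E'
from h import *
from station import *
o,R=st()
m=camera_model("wrist");im=read_camera("wrist");cv2.imwrite("pics/w3.png",im)
cv2.imwrite("pics/side3.png",cv2.resize(read_camera("side")[150:270,290:440],None,fx=5,fy=5,interpolation=cv2.INTER_CUBIC))
E
```

```text
t 4.1 q [-0.165  0.512  0.288  1.949 -0.216  0.71   1.732] p [ 0.562  -0.0947  0.0952] yawx 84.74 zax [-0.  0. -1.] F [-0.5 -0.2 -0.3] T [-0.04  0.02 -0.05] g 0.595
```

View pics/w3.png

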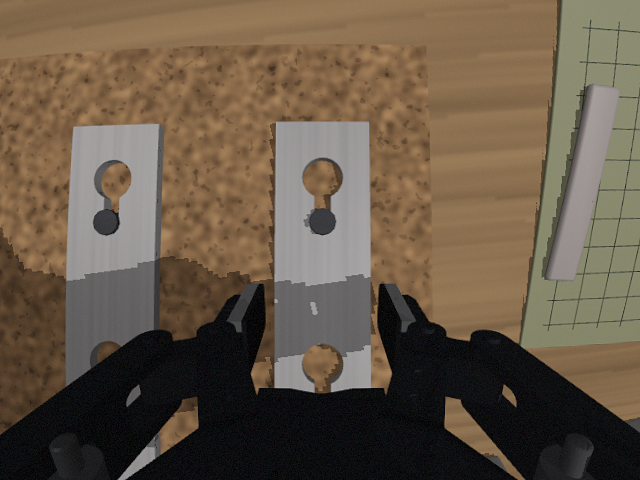

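View pics/side3.png

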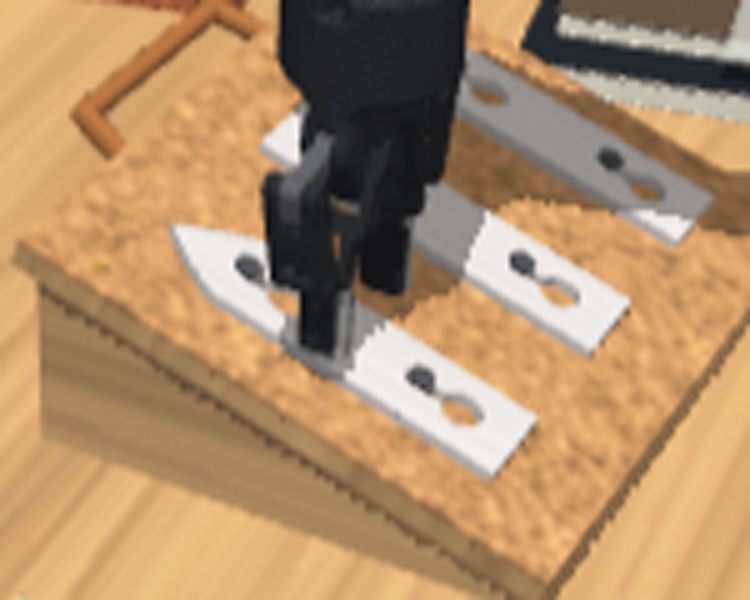

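Request:
arm_command:
  series:
    - [50,[0,0,4],0]
    - [50,[0,0,5],0]
    - [50,[0,0,6],0]
    - [50,[0,0,6],0]

```text
t: 4.7
eef_pos: [0.562, -0.0947, 0.0892]
tool_rot: [-0.0, 0.739, 0.674, -0.0]
contact_force: [-1.0, -0.8, 0.0]
gripper_width: 0.592
```

Request:
arm_command:
  series:
    - [49,[0,0,1],0]
    - [49,[0,0,2],0]
    - [49,[0,0,2],0]

```text
t: 5.08
eef_pos: [0.562, -0.0947, 0.0872]
tool_rot: [-0.0, 0.739, 0.674, -0.0]
contact_force: [0.3, 0.6, 0.5]
gripper_width: 0.576
```

Request:
arm_command:
  series:
    - [49,[0,0,1],0]
    - [49,[0,0,1],0]

```text
t: 5.32
eef_pos: [0.562, -0.0947, 0.0862]
tool_rot: [-0.0, 0.739, 0.674, -0.0]
contact_force: [0.1, 0.3, 0.0]
gripper_width: 0.574
```

Request:
arm_command:
  series:
    - [49,[0,0,1],0]
    - [49,[0,0,1],0]

```text
t: 5.58
eef_pos: [0.562, -0.0947, 0.0852]
tool_rot: [-0.0, 0.739, 0.674, -0.0]
contact_force: [-1.0, 0.6, 0.7]
gripper_width: 0.573
```

Request:
arm_command:
  series:
    - [49,[0,0,1],0]
    - [49,[0,0,1],0]

```text
t: 5.82
eef_pos: [0.562, -0.0947, 0.0842]
tool_rot: [-0.0, 0.739, 0.674, -0.0]
contact_force: [0.8, 0.5, 0.0]
gripper_width: 0.577
```

```bash
python3 - <<'E'
from h import *
from station import *
o,R=st()
cv2.imwrite("pics/side4.png",cv2.resize(read_camera("side")[180:250,310:400],None,fx=8,fy=8,interpolation=cv2.INTER_CUBIC))
E
```

```text
t 5.83 q [-0.16   0.529  0.282  1.954 -0.223  0.688  1.737] p [ 0.562  -0.0947  0.0842] yawx 84.74 zax [-0.  0. -1.] F [0.8 0.5 0. ] T [-0.01 -0.03  0.02] g 0.577
```

View pics/side4.png

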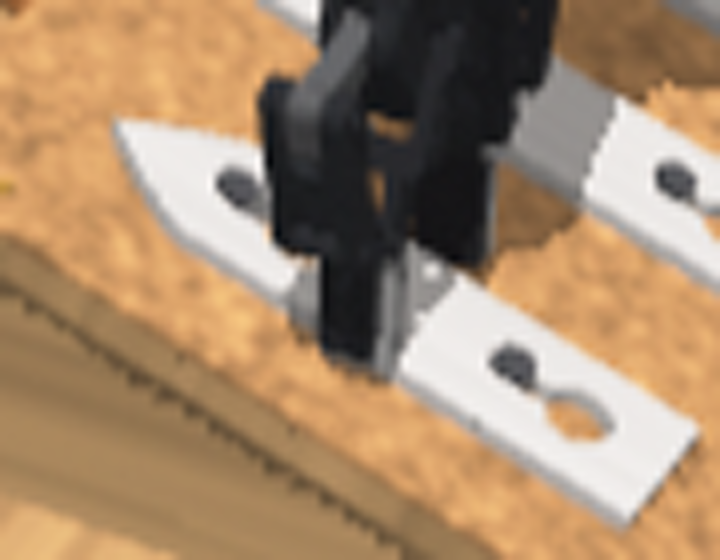

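Request:
arm_command:
  series:
    - [49,[0,0,1],0]
    - [49,[0,0,1],0]

```text
t: 6.12
eef_pos: [0.562, -0.0947, 0.0832]
tool_rot: [-0.0, 0.739, 0.674, -0.0]
contact_force: [-0.1, -0.4, -0.5]
gripper_width: 0.572
```

Request:
arm_command:
  series:
    - [49,[0,0,1],0]
    - [49,[0,0,1],0]

```text
t: 6.38
eef_pos: [0.5621, -0.0947, 0.0825]
tool_rot: [0.0, 0.739, 0.674, 0.0]
contact_force: [0.3, 0.5, 3.5]
gripper_width: 0.571
```

Request:
arm_command:
  series:
    - [49,[0,0,-1],0]
    - [46,[0,0,-1],0]
    - [40,[0,0,-1],0]
    - [40,[0,0,-1],0]
    - [40,[0,0,-1],0]
  squeeze: 30

```text
t: 7.0
eef_pos: [0.562, -0.0946, 0.0836]
tool_rot: [-0.0, 0.739, 0.674, 0.0]
contact_force: [-2.0, 0.1, 5.6]
gripper_width: 0.519
```

```bash
python3 - <<'E'
from h import *
from station import *
o,R=st()
im=read_camera("wrist");cv2.imwrite("pics/w5.png",im)
psi=np.radians(-5.2);d=22*np.array([np.cos(.314)*np.cos(psi),np.cos(.314)*np.sin(psi),np.sin(.314)])
n=np.array([-np.sin(.314)*np.cos(psi),-np.sin(.314)*np.sin(psi),np.cos(.314)])
print('slide',R.T@d,'normal',R.T@n)
E
```

```text
t 7.0 q [-0.159  0.53   0.281  1.955 -0.223  0.687  1.738] p [ 0.562  -0.0946  0.0836] yawx 84.74 zax [ 0.  0. -1.] F [-2.   0.1  5.6] T [0.24 0.35 0.03] g 0.519
slide [ 0.02350825 20.92424174 -6.79525974] normal [-3.19902856e-05 -3.08875586e-01 -9.51102450e-01]
```

View pics/w5.png

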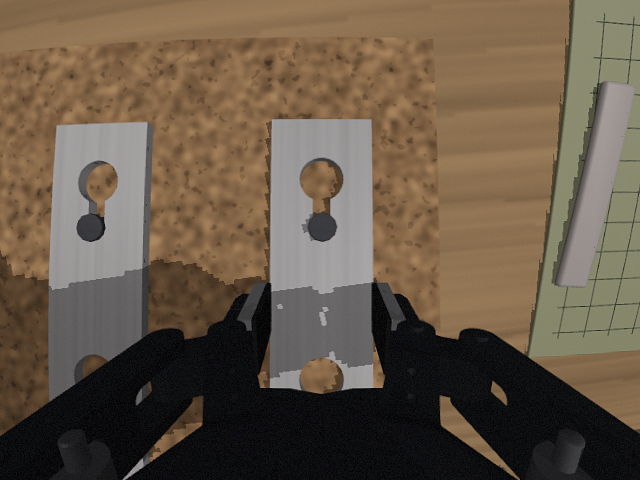

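Request:
arm_command:
  series:
    - [40,[0,0,-0.5],0]
    - [40,[0,3.8,-1.7],0]
    - [40,[0,7.6,-3],0]
    - [40,[0,11.4,-4.2],0]
    - [40,[0,11.4,-4.2],0]

```text
t: 7.68
eef_pos: [0.5743, -0.0958, 0.0876]
tool_rot: [0.001, 0.739, 0.674, 0.0]
contact_force: [-0.2, 0.4, -1.9]
gripper_width: 0.523
```

```bash
python3 - <<'E'
from h import *
from station import *
o,R=st()
im=read_camera("wrist");cv2.imwrite("pics/w6.png",im[100:400,200:440])
E
```

```text
t 7.67 q [-0.158  0.539  0.283  1.925 -0.223  0.707  1.736] p [ 0.5743 -0.0958  0.0876] yawx 84.74 zax [ 0.001 -0.    -1.   ] F [-0.2  0.4 -1.9] T [ 0.01 -0.03  0.01] g 0.523
```

View pics/w6.png

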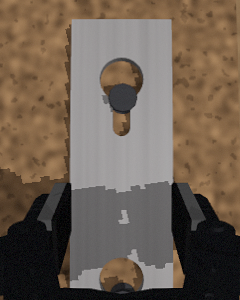

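Request:
arm_command:
  series:
    - [40,[0,3.2,-1],0]
    - [40,[0,6.4,-2.1],0]
    - [40,[0,9.2,-3],0]
    - [40,[0,9.2,-3],0]
    - [40,[0,9.2,-3],0]

```text
t: 8.35
eef_pos: [0.5824, -0.0966, 0.0904]
tool_rot: [-0.0, 0.739, 0.674, -0.0]
contact_force: [-0.6, 1.1, -2.6]
gripper_width: 0.524
```

```bash
python3 - <<'E'
from h import *
from station import *
o,R=st()
m=camera_model("wrist");im=read_camera("wrist");cv2.imwrite("pics/w7.png",cv2.resize(im[100:400,200:440],None,fx=2.5,fy=2,interpolation=cv2.INTER_CUBIC)[:600])
print([proj(m,p) for p in ([0,0,1],)])
import pickle;pickle.dump(m,open("w7.pkl","wb"));cv2.imwrite("pics/w7f.png",im)
cv2.imwrite("pics/side7.png",cv2.resize(read_camera("side")[180:250,310:400],None,fx=8,fy=8,interpolation=cv2.INTER_CUBIC))
E
```

```text
t 8.35 q [-0.157  0.546  0.285  1.902 -0.222  0.724  1.735] p [ 0.5824 -0.0966  0.0904] yawx 84.74 zax [-0.  0. -1.] F [-0.6  1.1 -2.6] T [-0.03 -0.02 -0.05] g 0.524
[array([[305.46759351, 353.51239415]])]
```

View pics/w7.png

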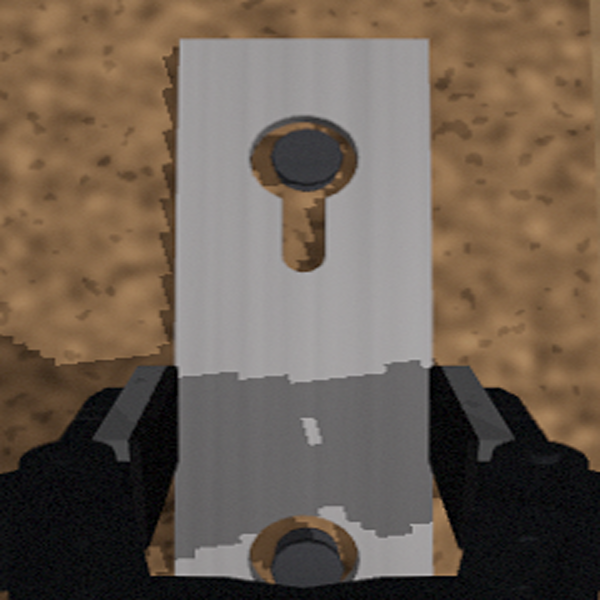

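View pics/side7.png

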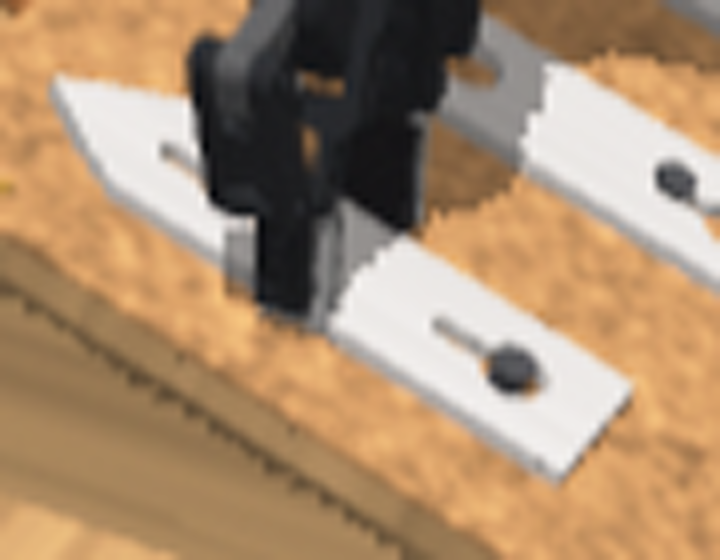

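```bash
python3 - <<'E'
from h import *
import pickle
m=pickle.load(open("w7.pkl","rb"))
psi=np.radians(-5.2)
u=np.array([np.cos(.314)*np.cos(psi),np.cos(.314)*np.sin(psi),np.sin(.314)]);n=np.array([-np.sin(.314)*np.cos(psi),-np.sin(.314)*np.sin(psi),np.cos(.314)]);v=np.cross(n,u)
p=np.array([.570,-.0945,.068])
def q(x,y,h):
    X=plane(m,(200+(x+.5)/2.5-.5,100+(y+.5)/2-.5),n,p+h*n)-p
    return np.round([X@u*1000,X@v*1000],2)
for a in[(303.5,116,.006),(250,159,.006),(357,159,.006),(303,270,.006),(282,220,.006),(326,220,.006)]:print('rim',q(*a))
for a in[(307,127,.011),(307,186,.011),(271,157,.011),(343,157,.011)]:print('head',q(*a))
E
```

```text
rim [-50.81  -0.35]
rim [-40.88 -10.09]
rim [-40.83   9.34]
rim [-15.59  -0.52]
rim [-26.91  -4.29]
rim [-26.89   3.65]
head [-46.82   0.26]
head [-33.67   0.23]
head [-40.13  -6.08]
head [-40.1    6.57]
```

Request:
arm_command:
  series:
    - [40,[0,-0.6,-1.9],0]
    - [40,[0,-1.5,-4.8],0]
    - [40,[0,-2.5,-7.6],0]
    - [40,[0,-3.7,-11.4],0]
    - [40,[0,-5,-15.2],0]
    - [40,[0,-6.8,-21],0]
    - [40,[0,-8.6,-26.6],0]
    - [40,[0,-8.6,-26.6],0]
  squeeze: 40

```text
t: 9.45
eef_pos: [0.5742, -0.0959, 0.1177]
tool_rot: [0.0, 0.739, 0.674, 0.0]
contact_force: [-0.1, -0.3, -1.4]
gripper_width: 0.517
```

```bash
python3 - <<'E'
from h import *
from station import *
o,R=st()
cv2.imwrite("pics/side8.png",cv2.resize(read_camera("side")[140:270,290:450],None,fx=5,fy=4.6,interpolation=cv2.INTER_CUBIC))
cv2.imwrite("pics/w8.png",read_camera("wrist"))
E
```

```text
t 9.45 q [-0.172  0.495  0.3    1.91  -0.204  0.765  1.721] p [ 0.5742 -0.0959  0.1177] yawx 84.73 zax [ 0.001  0.    -1.   ] F [-0.1 -0.3 -1.4] T [0.04 0.01 0.01] g 0.517
```

View pics/side8.png

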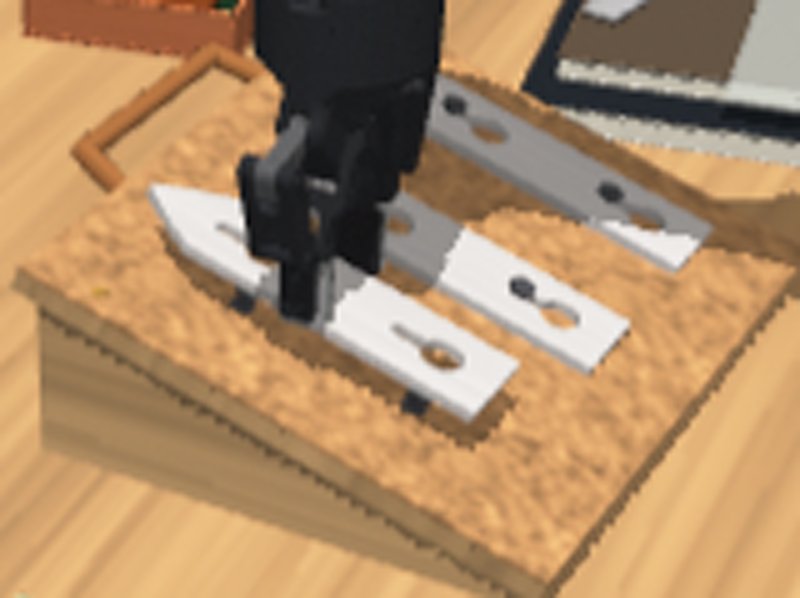

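View pics/w8.png

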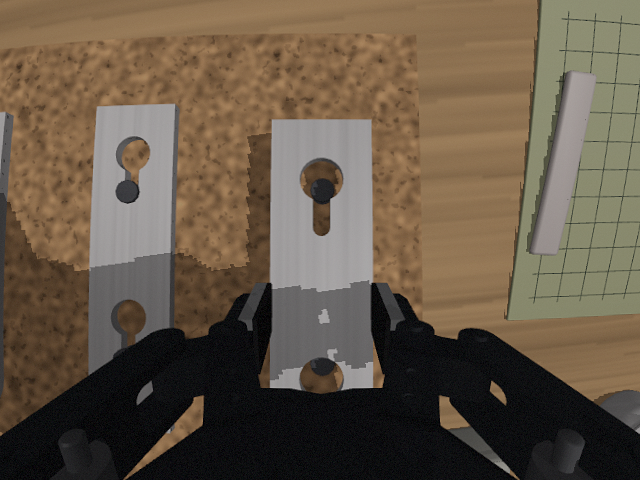

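Request:
arm_command:
  series:
    - [40,[0,0,-30],0]
    - [40,[0,0,-70],0]
    - [40,[0,-5,-105],0]
    - [40,[25,-10,-110],0.1]
    - [40,[65,-16,-110],0.25]
    - [40,[105,-22,-110],0.4]
    - [40,[145,-28,-110],0.55]
    - [40,[185,-34,-110],0.7]

```text
t: 10.55
eef_pos: [0.5568, 0.0928, 0.2269]
tool_rot: [-0.0, 0.926, 0.377, -0.0]
contact_force: [0.3, -0.0, -1.6]
gripper_width: 0.513
```

```bash
python3 - <<'E'
from h import *
o,R=st()
d=np.array([.548,.25,.228])-o['eef_pos']; print((R.T@d*1000).round(1))
E
```

```text
t 10.55 q [-0.616  0.334  0.426  1.87  -0.165  0.972  0.656] p [0.5568 0.0928 0.2269] yawx 44.35 zax [-0. -0. -1.] F [ 0.3 -0.  -1.6] T [ 0.01 -0.06 -0.02] g 0.513
[ 103.6 -118.5   -1.1]
```

Request:
arm_command:
  series:
    - [40,[25,-29,0],0.17]
    - [40,[51,-58,0],0.34]
    - [40,[77,-88,0],0.51]
    - [40,[95,-109,0],0.68]
    - [40,[103,-118,0],0.82]
    - [40,[103,-118,0],0.846]
    - [40,[103,-118,0],0.846]
    - [40,[103,-118,0],0.846]

```text
t: 11.55
eef_pos: [0.5477, 0.2467, 0.2272]
tool_rot: [0.0, 0.999, -0.034, 0.0]
contact_force: [-0.7, 0.2, -1.1]
gripper_width: 0.521
```

```bash
python3 - <<'E'
from h import *
from station import *
o,R=st()
for n in("side","scene"): cv2.imwrite(f"pics/{n}9.png",read_camera(n))
cv2.imwrite("pics/w9.png",read_camera("wrist"))
E
```

```text
t 11.55 q [-0.951  0.416  0.561  1.791 -0.257  1.008 -0.357] p [0.5477 0.2467 0.2272] yawx -3.84 zax [ 0. -0. -1.] F [-0.7  0.2 -1.1] T [ 0.04  0.01 -0.02] g 0.521
```

View pics/side9.png

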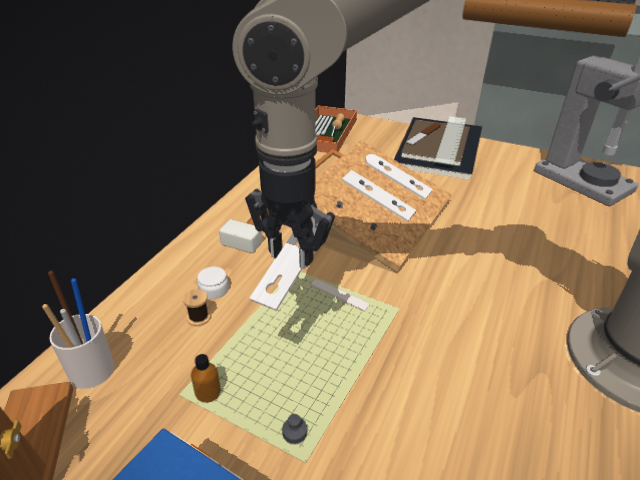

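View pics/w9.png

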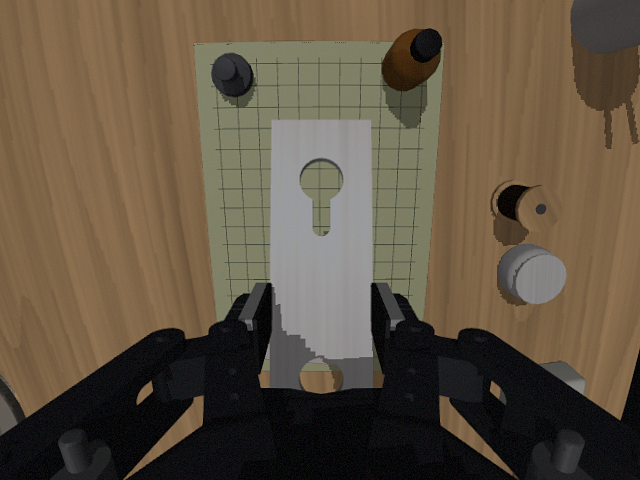

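Request:
arm_command:
  series:
    - [40,[0,0,40],0]
    - [40,[0,0,80],0]
    - [40,[0,0,120],0]
    - [40,[0,0,150],0]
    - [40,[0,0,165],0]
    - [40,[0,0,173],0]
    - [40,[0,0,175],0]
    - [40,[0,0,175],0]

```text
t: 12.7
eef_pos: [0.5481, 0.2481, 0.053]
tool_rot: [-0.0, 0.999, -0.033, 0.001]
contact_force: [-0.1, -0.2, -0.4]
gripper_width: 0.511
```

```bash
python3 - <<'E'
from h import *
from station import *
o,R=st()
cv2.imwrite("pics/side10.png",cv2.resize(read_camera("side")[220:420,160:420],None,fx=3,fy=3))
E
```

```text
t 12.7 q [-0.85   0.644  0.435  1.898 -0.411  0.686 -0.236] p [0.5481 0.2481 0.053 ] yawx -3.84 zax [ 0.001  0.001 -1.   ] F [-0.1 -0.2 -0.4] T [ 0.05 -0.01  0.02] g 0.511
```

View pics/side10.png

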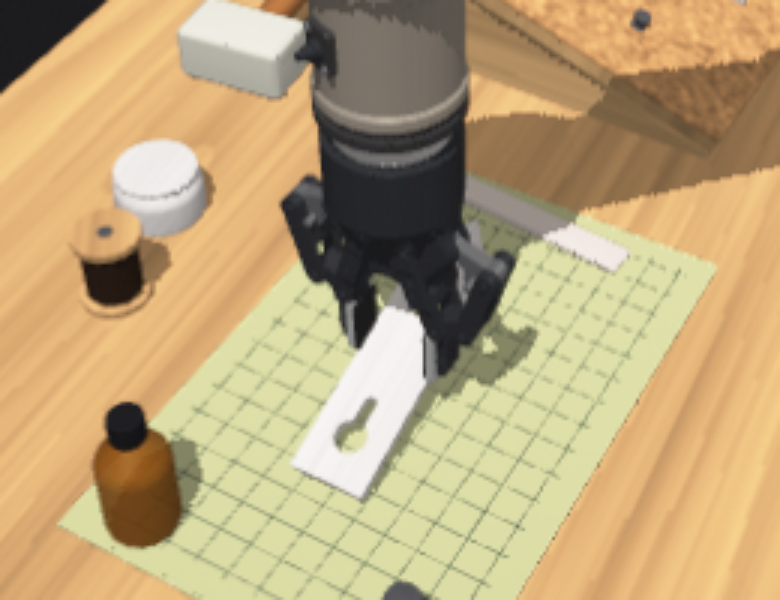

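Request:
arm_command:
  series:
    - [40,[0,0,3],0]
    - [40,[0,0,5],0]
    - [40,[0,0.2,7],0]
    - [40,[0,0.5,9],0]
    - [40,[0,0.9,11],0]
    - [40,[0,0.9,11],0]
  squeeze: 20

```text
t: 13.5
eef_pos: [0.5475, 0.2466, 0.0411]
tool_rot: [0.0, 0.999, -0.034, -0.0]
contact_force: [-1.0, -2.4, 1.5]
gripper_width: 0.515
```

```bash
python3 - <<'E'
from h import *
from station import *
o,R=st()
cv2.imwrite("pics/side11.png",cv2.resize(read_camera("side")[220:420,160:420],None,fx=3,fy=3))
E
```

```text
t 13.5 q [-0.84   0.661  0.424  1.903 -0.421  0.666 -0.227] p [0.5475 0.2466 0.0411] yawx -3.86 zax [-0. -0. -1.] F [-1.  -2.4  1.5] T [-0.18  0.15  0.06] g 0.515
```

View pics/side11.png

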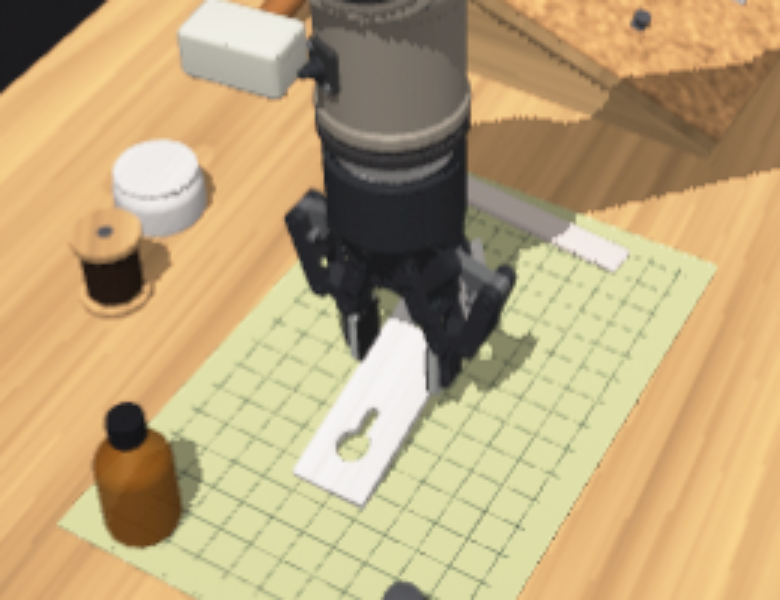

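Request:
arm_command:
  series:
    - [40,[0,0.5,2],0]
    - [40,[0,1,4],0]
    - [40,[0,1.4,6],0]
    - [40,[0,1.8,8],0]
    - [40,[0,2.1,10],0]
    - [40,[0,2.4,12],0]
    - [40,[0,2.4,12],0]

```text
t: 14.42
eef_pos: [0.5472, 0.2446, 0.0289]
tool_rot: [0.0, 0.999, -0.033, -0.0]
contact_force: [-0.1, -1.9, 2.9]
gripper_width: 0.513
```

```bash
python3 - <<'E'
from h import *
from station import *
o,R=st()
cv2.imwrite("pics/side12.png",cv2.resize(read_camera("side")[220:420,160:420],None,fx=3,fy=3))
E
```

```text
t 14.43 q [-0.828  0.678  0.411  1.908 -0.431  0.644 -0.215] p [0.5472 0.2446 0.0289] yawx -3.84 zax [-0. -0. -1.] F [-0.1 -1.9  2.9] T [-0.13  0.08  0.  ] g 0.513
```

View pics/side12.png

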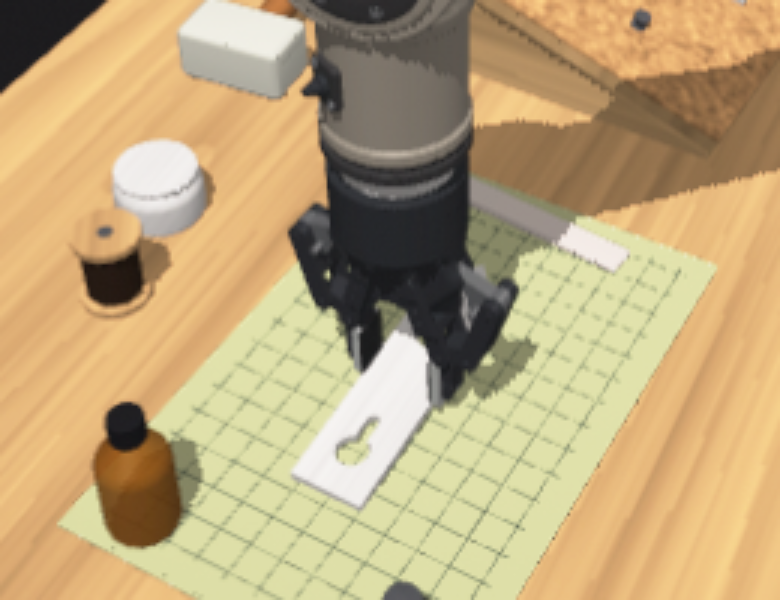

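Pivoting smoothly as expected; continue in smaller steps.

Request:
arm_command:
  series:
    - [40,[0,0.2,1.5],0]
    - [40,[0,0.4,3],0]
    - [40,[0,0.5,4.5],0]
    - [40,[0,0.6,6],0]
    - [40,[0,0.6,6],0]

```text
t: 15.1
eef_pos: [0.5474, 0.244, 0.023]
tool_rot: [-0.0, 0.999, -0.034, 0.0]
contact_force: [0.2, -1.7, 2.5]
gripper_width: 0.516
```

Request:
arm_command:
  series:
    - [40,[0,0.1,1.5],0]
    - [40,[0,0.1,3],0]
    - [40,[0,0.1,3],0]

```text
t: 15.48
eef_pos: [0.5472, 0.2438, 0.0201]
tool_rot: [0.0, 0.999, -0.034, -0.0]
contact_force: [-0.1, -1.5, 3.1]
gripper_width: 0.511
```

```bash
python3 - <<'E'
from h import *
from station import *
o,R=st()
cv2.imwrite("pics/side13.png",cv2.resize(read_camera("side")[220:420,160:420],None,fx=3,fy=3))
cv2.imwrite("pics/scene13.png",cv2.resize(read_camera("scene")[110:250,285:475],None,fx=4,fy=4))
E
```

```text
t 15.47 q [-0.821  0.691  0.402  1.91  -0.439  0.628 -0.208] p [0.5472 0.2438 0.0201] yawx -3.84 zax [-0. -0. -1.] F [-0.1 -1.5  3.1] T [-0.06  0.04  0.07] g 0.511
```

View pics/side13.png

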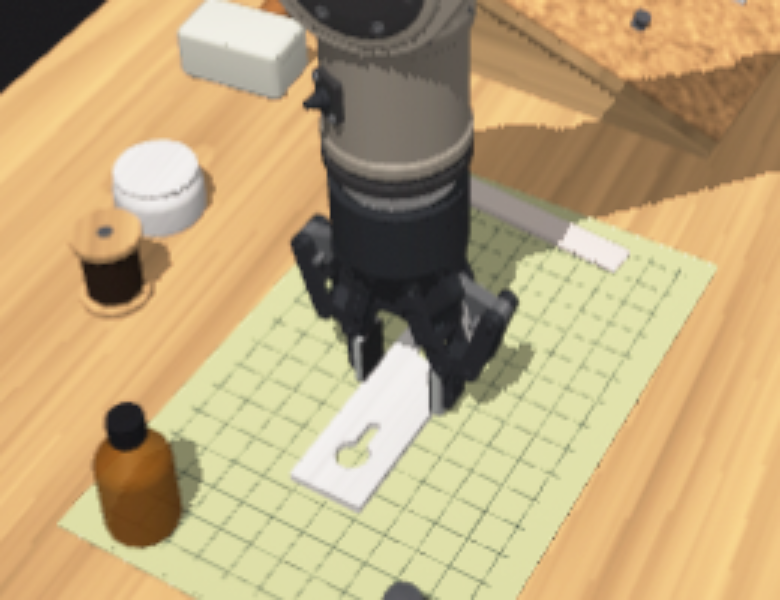

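View pics/scene13.png

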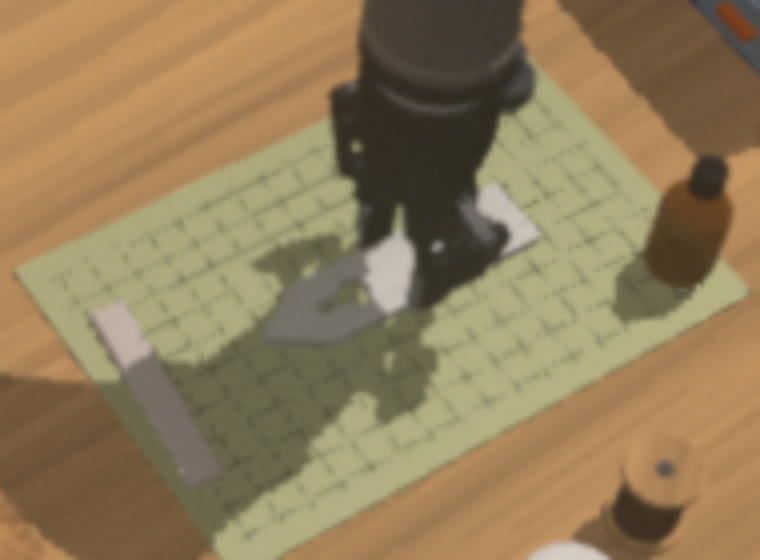

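Request:
arm_command:
  series:
    - [40,[0,0,0.7],0]
    - [40,[0,0,1.2],0]
    - [40,[0,0,1.2],0]

```text
t: 15.95
eef_pos: [0.5472, 0.2439, 0.0199]
tool_rot: [-0.0, 0.999, -0.034, -0.0]
contact_force: [-3.4, -2.7, 13.9]
gripper_width: 0.512
```

Request:
arm_command:
  series:
    - [40,[0,0,0.5],0]
    - [40,[0,0,1],0]
    - [40,[0,0,1],0]

```text
t: 16.32
eef_pos: [0.5473, 0.2438, 0.0197]
tool_rot: [-0.001, 0.999, -0.034, -0.0]
contact_force: [-6.0, -4.7, 22.1]
gripper_width: 0.518
```

Request:
arm_command:
  series:
    - [40,[0,0,0.5],0]
    - [40,[0,0,1],0]
    - [40,[0,0,1],0]

```text
t: 16.7
eef_pos: [0.5473, 0.2438, 0.0197]
tool_rot: [-0.001, 0.999, -0.034, -0.0]
contact_force: [-8.9, -5.0, 32.0]
gripper_width: 0.514
```

Request:
arm_command:
  series:
    - [40,[0,0,-2],0]
    - [40,[0,0,-2.8],0]
    - [40,[0,0,-2.8],0]

```text
t: 17.08
eef_pos: [0.5474, 0.244, 0.0199]
tool_rot: [-0.0, 0.999, -0.033, 0.0]
contact_force: [-0.1, -2.0, 7.7]
gripper_width: 0.514
```

```bash
python3 - <<'E'
from h import *
from station import *
o,R=st()
m=camera_model("scene");im=read_camera("scene")
cv2.imwrite("pics/scene14.png",cv2.resize(im[140:210,340:430],None,fx=8,fy=8,interpolation=cv2.INTER_CUBIC))
m=camera_model("wrist");im=read_camera("wrist");cv2.imwrite("pics/w14.png",im)
import pickle;pickle.dump(m,open("w14.pkl","wb"))
E
```

```text
t 17.07 q [-0.821  0.691  0.402  1.909 -0.439  0.628 -0.208] p [0.5474 0.244  0.0199] yawx -3.84 zax [ 0.  0. -1.] F [-0.1 -2.   7.7] T [-0.12  0.32  0.02] g 0.514
```

View pics/scene14.png

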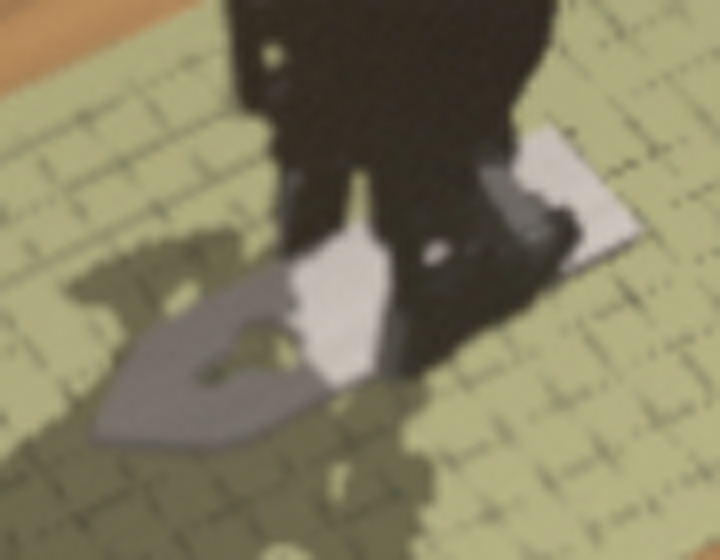

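View pics/w14.png

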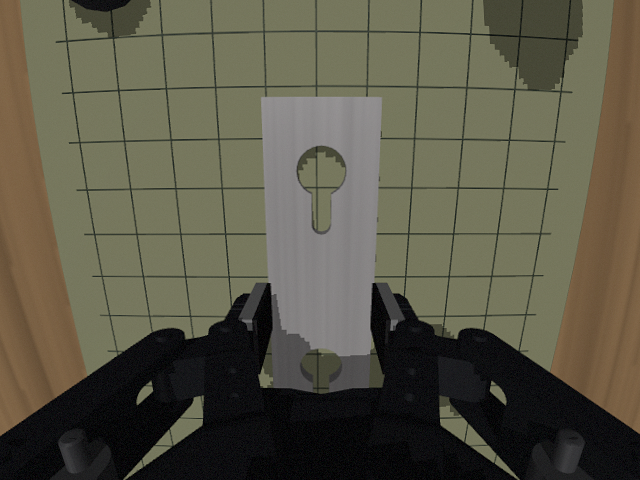

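```bash
python3 - <<'E'
from h import *
from station import camera_model
import pickle
m=pickle.load(open("w14.pkl","rb"));s=camera_model("scene")
a=plane(m,(262,97),[0,0,1],[0,0,.009]);b=plane(m,(381,97),[0,0,1],[0,0,.009])
f=lambda x,y:((x+.5)/8-.5+340,(y+.5)/8-.5+140)
print(a,b,np.linalg.norm(a-b),np.degrees(np.arctan2(*(b-a)[1::-1])))
print('scene low corners',plane(s,f(548,123),[0,0,1],[0,0,.009]),plane(s,f(647,229),[0,0,1],[0,0,.009]))
c=(a+b)/2
print('tip px',f(93,432))
for an in(84.5,86.2,88):
  for z in(.009,.014,.02,.03):
    L=np.sqrt(.18**2-(z-.009)**2);t=c-np.array([np.cos(np.radians(an)),np.sin(np.radians(an)),0])*L;t[2]=z
    print(an,z,proj(s,t)[0].round(1))
E
```

```text
[0.53126146 0.33212296 0.009     ] [0.57640976 0.32902896 0.009     ] 0.04525419181760602 -3.9203346101941356
scene low corners [0.53041684 0.32966965 0.009     ] [0.57762495 0.32743687 0.009     ]
tip px (351.1875, 193.5625)
84.5 0.009 [350.1 192.1]
84.5 0.014 [350.2 190.8]
84.5 0.02 [350.4 189.2]
84.5 0.03 [350.9 186.4]
86.2 0.009 [351.3 193.7]
86.2 0.014 [351.5 192.4]
86.2 0.02 [351.7 190.9]
86.2 0.03 [352.2 188.1]
88 0.009 [352.7 195.5]
88 0.014 [352.9 194.2]
88 0.02 [353.1 192.6]
88 0.03 [353.6 189.8]
```

Request:
arm_command:
  series:
    - [40,[0,0,-0.3],0]
    - [47,[0,0,-0.3],0]
    - [50,[0,0,-0.3],0]
    - [54,[0,0,-0.3],0]
    - [60,[0,0,-0.3],0]
    - [60,[0,0,-0.3],0]

```text
t: 17.92
eef_pos: [0.5472, 0.2439, 0.0199]
tool_rot: [0.0, 0.999, -0.034, -0.0]
contact_force: [0.0, 0.1, -0.5]
gripper_width: 0.7
```

Request:
arm_command:
  series:
    - [60,[0,0,-5],0]
    - [62,[0,0,-15],0]
    - [64,[0,0,-35],0]
    - [64,[0,0,-70],0]
    - [64,[0,0,-110],0]
    - [64,[0,0,-150],0]
    - [64,[0,0,-160],0]
    - [64,[0,0,-160],0]

```text
t: 18.92
eef_pos: [0.5474, 0.2441, 0.1811]
tool_rot: [-0.001, 0.999, -0.033, 0.001]
contact_force: [-0.8, 1.0, -0.3]
gripper_width: 0.752
```

```bash
python3 - <<'E'
from h import *
from station import *
o,R=st()
m=camera_model("wrist");im=read_camera("wrist");cv2.imwrite("pics/w15.png",im)
import pickle;pickle.dump(m,open("w15.pkl","wb"))
cv2.imwrite("pics/scene15.png",read_camera("scene"))
cv2.imwrite("pics/side15.png",read_camera("side"))
E
```

```text
t 18.93 q [-0.93   0.468  0.542  1.837 -0.299  0.917 -0.319] p [0.5474 0.2441 0.1811] yawx -3.83 zax [ 0.001  0.001 -1.   ] F [-0.8  1.  -0.3] T [ 0.02 -0.02 -0.02] g 0.752
```

View pics/w15.png

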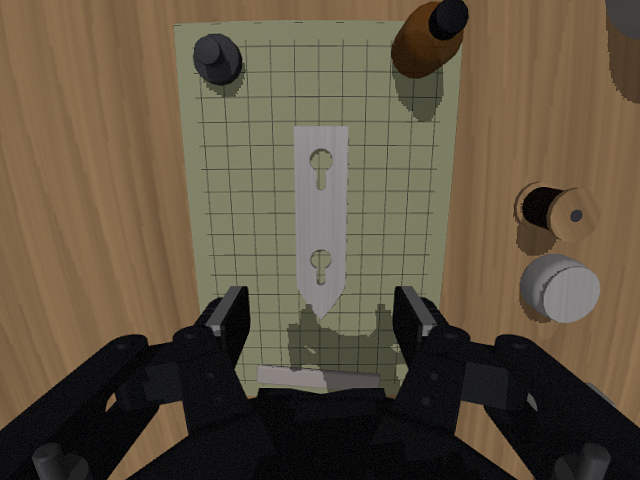

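View pics/side15.png

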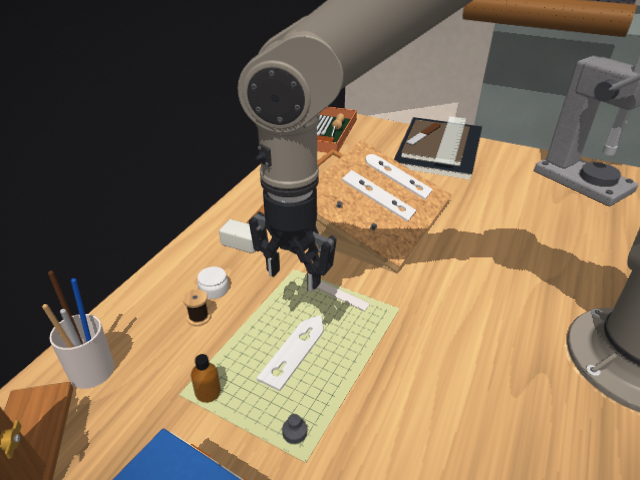

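View pics/scene15.png

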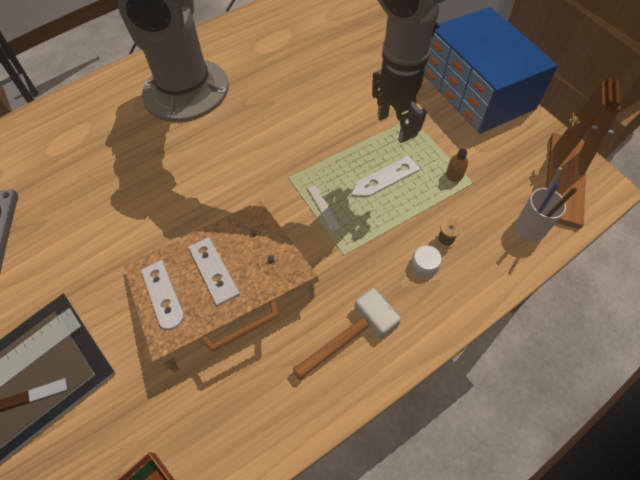

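Quick angle check against the mat, then hand in.

```bash
python3 - <<'E'
from h import *
import pickle
m=pickle.load(open("w15.pkl","rb"));im=cv2.imread("pics/w15.png");hsv=cv2.cvtColor(im,cv2.COLOR_BGR2HSV)
mk=((hsv[...,1]<45)&(hsv[...,2]>110)).astype(np.uint8)
mt=((hsv[...,0]>25)&(hsv[...,0]<45)&(hsv[...,1]>40)).astype(np.uint8)
def fit(P):
    P=np.array(P);k=np.polyfit(P[:,1],P[:,0],1);return 90-np.degrees(np.arctan(k[0])),np.polyval(k,.25),np.std(P[:,0]-np.polyval(k,P[:,1]))
A=[];B=[];C=[];D=[]
for v in range(135,285,3):
    x=np.where(mk[v,270:375])[0]+270
    A.append(plane(m,(x.min()-.5,v),[0,0,1],[0,0,.009]));B.append(plane(m,(x.max()+.5,v),[0,0,1],[0,0,.009]))
    x=np.where(mt[v,150:480])[0]+150
    C.append(plane(m,(x.min()-.5,v),[0,0,1],[0,0,.003]));D.append(plane(m,(x.max()+.5,v),[0,0,1],[0,0,.003]))
for P in(A,B,C,D):print(np.round(fit(P),4))
E
```

```text
[8.60919e+01 5.24300e-01 3.00000e-04]
[8.60067e+01 5.71300e-01 4.00000e-04]
[8.61909e+01 4.26700e-01 3.00000e-04]
[8.61378e+01 6.65600e-01 3.00000e-04]
```

Template and mat edges agree to about 0.1°, so I'm handing it in.

```bash
python3 - <<'E'
from station import bot
print(bot.hand_in())
E
```

```text
the job is handed in; nothing more can be done
None
```

The pointed template is off the rack and lying flat on the mat, and I handed the job in at about 19 s of the 53 s allowed. I pinched it across its width and slid it 22 mm up the slope. I then lifted it square off the studs, turned it over the mat, touched its lower end down first and let it pivot flat before opening the fingers.

- **Keyhole fit:** before the lift, the lower stud head measured within about 0.7 mm of the centre of its wide end. In the wrist picture the upper head was in its wide end too.
- **Alignment:** after release, the template's sides lie at 86.0–86.1° and the mat's long sides at 86.1–86.2°. It is about 95 mm or more inside both long sides, and its ends clear the folder, weight and dye bottle.
- **Flatness:** just before release, the tip's pixel matched a template lying flat. I made no separate height measurement after letting go.
- **Other objects:** in the last pictures the other two templates are still hanging, and nothing else looks moved. I checked that by eye only.
- **One error:** while setting it down I queued a few small downward steps after it was already flat, which pressed it onto the mat with up to about 33 N at the wrist. I backed off to about 8 N before opening.

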